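# Pack hexagonal pipe plugs tight in a shop tray

## Task

Pack the five large hexagonal pipe plugs tightly, flat face against flat face, into the tray's far left corner: close up the three that stand loosely in the tray, in the order they stand, into a straight row along the far wall with the first against the left wall, and press the two from the counter into the two notches on the near side of that row, so that all five touch their neighbours without gaps. All stay standing flat on the tray floor, spigots up; leave the other goods on the counter where they are.

Things in the scene. Friction and masses are not known exactly. Their poses are not given: they have to be found in the camera images.
- tray: All sizes in mm. Fixed shallow wooden tray. Inside 165 along its x by 250 along its y, floor 6 thick, walls 8 thick and 20 high (14 above the tray floor). Origin: centre of the underside, on the counter. Its x points away from the robot (to the far wall), its y to the robot's left, turned by up to about 12 degrees either way. Far wall's inner face at x = +82.5, left wall's inner face at y = +125.
- corner (a point): The tray's far left inside corner, at the level of the tray floor (tray x = 82.5, y = 125). The pack belongs in this corner.
- plug_left: The leftmost of three plugs standing apart, askew, in the far half of the tray: grey plastic pipe plug standing on its hex head, round spigot up. Head 60 mm across flats, 30 mm high; spigot 34 mm diameter, 36 mm high. About 180 g. Origin: centre of underside; z up; flats face +-y and every 60 degrees from there. It ends leftmost of the far row. Slides on the tray floor.
- plug_mid: The middle one of the three in the tray, identical: grey plastic pipe plug standing on its hex head, round spigot up. Head 60 mm across flats, 30 mm high; spigot 34 mm diameter, 36 mm high. About 180 g. Origin: centre of underside; z up; flats face +-y and every 60 degrees from there. It ends in the middle of the far row.
- plug_right: The rightmost of the three in the tray, identical: grey plastic pipe plug standing on its hex head, round spigot up. Head 60 mm across flats, 30 mm high; spigot 34 mm diameter, 36 mm high. About 180 g. Origin: centre of underside; z up; flats face +-y and every 60 degrees from there. It ends rightmost of the far row.
- plug_a: One of two more identical plugs, standing on the counter beside the tray, left or right of it: grey plastic pipe plug standing on its hex head, round spigot up. Head 60 mm across flats, 30 mm high; spigot 34 mm diameter, 36 mm high. About 180 g. Origin: centre of underside; z up; flats face +-y and every 60 degrees from there. It may go in either notch of the near row.
- plug_b: The other one, identical: grey plastic pipe plug standing on its hex head, round spigot up. Head 60 mm across flats, 30 mm high; spigot 34 mm diameter, 36 mm high. About 180 g. Origin: centre of underside; z up; flats face +-y and every 60 degrees from there. It may go in either notch of the near row.
- small_plug: Bystander, to be left alone: a smaller plug of the same form, 42 mm across flats, 24 mm high, spigot 24 mm in diameter and 22 mm high. Stands on the counter beside the tray, at any of the four places that it, the pipe sleeve and the two loose plugs share. Origin: centre of the underside.
- coupling: Bystander, to be left alone: a plain round grey pipe sleeve standing on end beside the tray, 62 mm in diameter, 55 mm high, open. Origin: centre of the underside.
- wrench: Bystander, to be left alone: a steel wrench 200 mm long, lying behind the tray. Origin: underside.
- jar: Bystander, to be left alone: a clear jar with a green lid, 84 mm in diameter, 110 mm high, behind the tray. Origin: underside.
- tape_roll: Bystander, to be left alone: a white roll 100 mm in diameter, 19 mm high, lying behind the tray. Origin: underside.
- carton: Bystander, to be left alone: a cardboard box 70 x 100 x 50 mm behind the tray. Origin: underside.
- elbow: Bystander, to be left alone: a white pipe elbow with two 70 mm arms, 52 mm high, lying behind the tray. Origin: underside.
Mind the look-alikes: they are no part of the job. What is shaped like the plug_right but yellow is not meant. Leave any red look-alike of the plug_left alone.

How it is judged:
At the end, for the whole second after the job is handed in: Far row left, mid, right within 4 mm of the far wall, the left one within 3 mm of the left wall; the other two in its near notches, either way round; centres of all seven neighbour pairs under 62 mm apart (60 = touching); all flat on the tray floor (2 mm, 0.05 rad), at rest (horizontal distance between each of plug_left, plug_a, plug_b and plug_mid below 0.062 m and horizontal distance between plug_mid and plug_right below 0.062 m and horizontal distance between plug_a and plug_b below 0.062 m and ((horizontal distance between plug_a and plug_left below 0.062 m and horizontal distance between plug_b and plug_right below 0.062 m) or (horizontal distance between plug_b and plug_left below 0.062 m and horizontal distance between plug_a and plug_right below 0.062 m)) and y of plug_left in the frame of tray above 0.092 m and x of each of plug_left, plug_mid, plug_right in the frame of tray above 0.0439 m and height (world z) of plug_left between 0.003 and 0.008 m and angle between each of plug_left, plug_mid, plug_right, plug_a, plug_b's own z axis and vertical below 0.05 rad and linear speed of each of plug_left, plug_mid, plug_right, plug_a, plug_b below 0.01 m/s and height (world z) of plug_mid between 0.003 and 0.008 m and height (world z) of plug_right between 0.003 and 0.008 m and height (world z) of plug_a between 0.003 and 0.008 m and height (world z) of plug_b between 0.003 and 0.008 m).
It fails at once if a bystander was moved by more than 30 mm or tipped (distance of any of small_plug, coupling, wrench, jar, tape_roll, carton, elbow from where it was at the start of the episode above 0.03 m or angle between any of small_plug, coupling, wrench, jar, tape_roll, carton, elbow's own z axis and vertical above 0.4 rad).
It also fails if it takes over 72 s, if anything falls off the work surface, if the arm or the gripper's body presses on something with over 40 N, if the wrist force passes 120 N, or if a joint passes its speed limit or range.

## Robot

A 7-joint arm with a two-finger parallel gripper is mounted at the origin on the work surface. World frame = base frame: x ahead of the robot, y to its left, z up, the work surface at z = 0. Lengths are in m, angles in rad, forces in N, time in s.
With the tool pointing down it reaches from about 0.4 to 0.85 m from the base axis. Payload 10.4 kg.
Tool frame: the origin (TCP) lies between the finger pads; the fingertips stand 14 mm ahead of it and the grasp point (between the pads) lies 5 mm behind it; z points along the fingers, y is the direction in which the jaws open and shut (so a half turn about z gives the same grasp; the last joint's range is limited). The gripper opens to 87 mm and grips with 3 to 60 N. Pads are 19 mm wide; open, the fingers measure 117 mm over their backs; the gripper's body (75 mm by 190 mm) begins 51 mm behind the grasp point.
Start: joints at [1.279, 0.332, -0.065, 1.46, 0.022, 1.35, -0.088], TCP at [0.166, -0.603, 0.237] pointing down, gripper open.
Joint ranges: [-2.6, 2.6], [-0.5, 2.12], [-1.47, 1.34], [0.16, 2.42], [-1.27, 4.41], [0.06, 2.06], [-2.6, 2.6]. Speed limits (rad/s): [2.22, 2.22, 2.79, 2.79, 3.14, 3.14, 3.14].

## Interface

Orientations are given as a unit quaternion [x, y, z, w].
In Python, from bench import readout, camera, calibration, order gives the robot as it stands.
- The arm moves only by the tool apply_moves, never from a script. Its argument "deltas" is a list of rows, each an object with "translation": the shift along the world's x, y, z in m, a list of three; "turn": the turn, a rotation vector about the world's x, y, z in rad, a list of three; "hand": the finger opening in m, from 0 to 0.087. A call has 1 to 5 rows; each row shifts and turns the pose as measured when the row begins; what a row does not reach is not made up. A row lasts 1/10 s, in which the tool goes at most 50 mm and 8.59 degrees, less where a joint would pass 70% of its speed; a pose out of reach is approached as far as the arm can. A call with a gripper value outside its range is refused whole. The fingers move at their own pace and stop on an object; "newtons" is the grip in N (left out, the last holds). Time passes only in rows, so rows that do not move let the fingers close. It gives the time, the measured TCP pose, the force and the opening at its end, in the units of the state.
- readout.read_state(): the state, without advancing time (a new reading comes with each control period).
- camera(name): name is "side" or "top"; returns the picture (384x512x3 uint8, red, green, blue); there is no depth.
- calibration(name): a dict with "fx", "fy", "cx", "cy" (pixels), "D" ([k1, k2, p1, p2, k3] as OpenCV has them; the pictures are not rectified), "extrinsics" (4x4, takes a point from world to camera coordinates). Camera axes: x right, y down, z forward; pixel columns grow to the right and rows downward; lengths in m; the calibration is good to about 2 mm. A picture is of the moment at which its call begins. calibration takes no time and is no camera call.
- order.close_job(): hands the job in, once; it reports no verdict.
The state is a dict: "time": time; "joint_positions": joint angles; "joint_vel": joint speeds; "joint_torque": joint torques, N m; "ee_pos": TCP position; "eef_rot": TCP orientation; "ft_force": force on the tool from outside, world axes, zero at the start; "torque": the same for the moment, N m; "width": finger opening in m.
Only numpy, scipy, OpenCV 4.12 (cv2) and the standard library are available. Lean on these libraries where they do the work, as an engineer would, in place of code of your own. Each camera call takes 0.05 s, during which the arm holds its last target. There are 200 camera calls.

## Working session

There is one attempt and no reset: what is moved stays moved. The work goes in short steps, Python scripts to look and compute and a tool call to move; the robot and the scene stay as the last step left them, time stands still between calls to the robot, and variables do not carry over. Pictures are saved under pics/ and viewed, about 8 in all and at most 12, crops included, and the job is handed in when it is done.

Besides the shell and the picture viewer there is one more tool, called after "Call:" as name(argument=value, ...) on one line, values as JSON. apply_moves: Moves the arm, as the interface text tells. Its arguments: {"type":"object","properties":{"deltas":{"type":"array","items":{"type":"object","properties":{"translation":{"type":"array","items":{"type":"number"}},"turn":{"type":"array","items":{"type":"number"}},"hand":{"type":"number"}}}},"newtons":{"type":"number"}},"required":["deltas"]}

```bash
mkdir -p pics; python3 - <<'E'
from bench import readout, camera, calibration
import cv2
for n in("top","side"):
    im=camera(n); cv2.imwrite(f"pics/{n}0.png",cv2.resize(im[:,:,::-1],None,fx=1.5,fy=1.5,interpolation=cv2.INTER_CUBIC)); cv2.imwrite(f"{n}0_raw.png",im[:,:,::-1])
    c=calibration(n); print(n,c)
s=readout.read_state(); print(s)
E
```

```text
top {'fx': 464.4401724018444, 'fy': 464.4401724018444, 'cx': 264.0664257831142, 'cy': 192.967270897839, 'D': array([-0.09352795,  0.        ,  0.        ,  0.        ,  0.        ]), 'extrinsics': array([[ 0.01850248, -0.99979889, -0.00773542, -0.02268414],
       [-0.98485753, -0.01689103, -0.17254084,  0.55930316],
       [ 0.17237548,  0.01081073, -0.98497199,  1.12209432],
       [ 0.        ,  0.        ,  0.        ,  1.        ]])}
side {'fx': 478.9754830142049, 'fy': 478.9754830142049, 'cx': 247.99541732526666, 'cy': 187.75904553595322, 'D': array([0.03522986, 0.        , 0.        , 0.        , 0.        ]), 'extrinsics': array([[-0.99671092, -0.07985948, -0.01377695,  0.58643076],
       [-0.03411104,  0.56763903, -0.82257059,  0.07386083],
       [ 0.07351039, -0.81939514, -0.56849611,  1.20737477],
       [ 0.        ,  0.        ,  0.        ,  1.        ]])}
{'time': 0.1, 'joint_positions': array([ 1.27940709,  0.33280262, -0.06466915,  1.46084638,  0.02160231,
        1.34987202, -0.08848045]), 'joint_vel': array([ 0.00037773, -0.00143598, -0.0014639 , -0.00151904, -0.00136082,
       -0.00242988, -0.00079651]), 'joint_torque': array([ 1.62543460e-03, -6.24549222e+01,  2.46964517e-02, -3.90720248e+01,
       -6.15351065e-02,  3.67351400e-02, -4.23361723e-05]), 'ee_pos': array([ 0.16587404, -0.60226045,  0.23584241]), 'eef_rot': array([ 9.90981778e-01,  1.33995281e-01, -1.15498904e-04, -6.05673665e-04]), 'ft_force': array([ 0.24175111, -0.40991939, -0.24524997]), 'torque': array([ 0.02941113, -0.01233381, -0.0658097 ]), 'width': 0.08697787026020491}
```

View pics/top0.png

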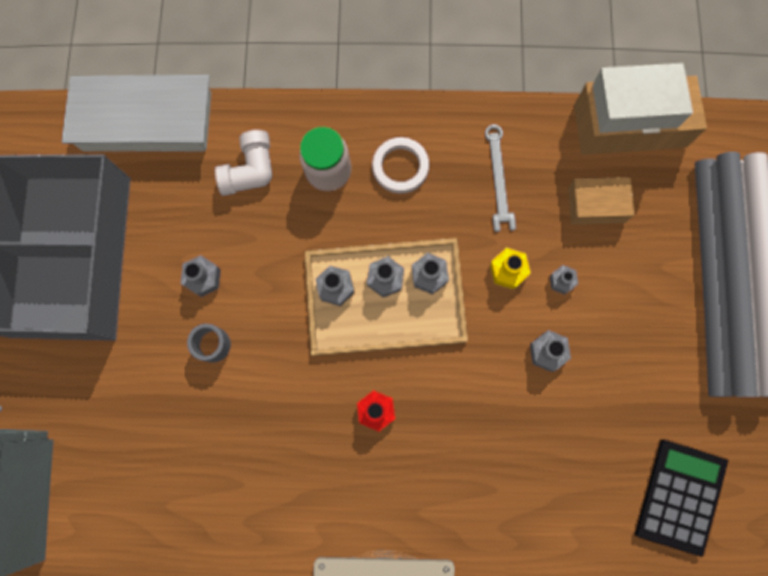

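View pics/side0.png

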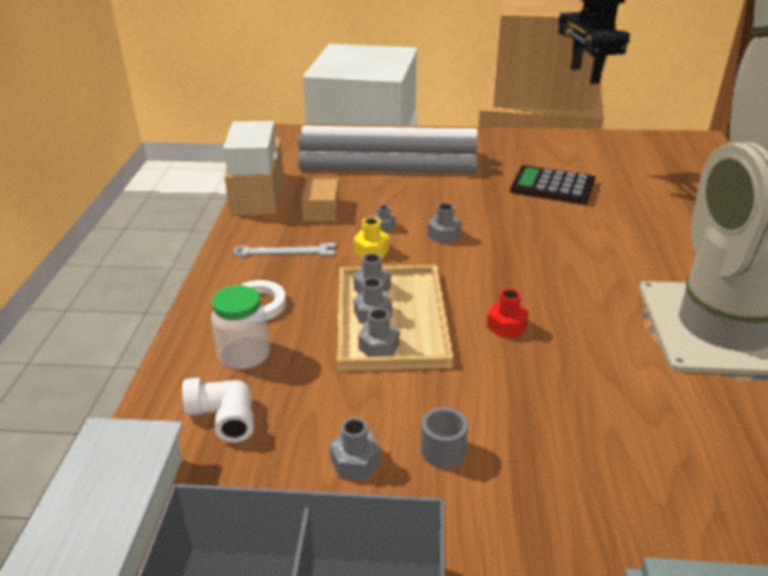

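Top view (1.5x): tray plugs at (335,283), (386,274) and (431,270). Loose grey candidates are (200,275) and (551,350), both full size. Rejected: small plug (564,279), yellow (511,265), red (376,410) and the round sleeve (208,342). I'll confirm this in a crop along with the measurements.

```bash
cat > h.py <<'E'
import cv2,numpy as np
from bench import readout,camera,calibration
def ray(n,uv,z):
    c=calibration(n);K=np.array([[c['fx'],0,c['cx']],[0,c['fy'],c['cy']],[0,0,1]]);E=c['extrinsics'];R,t=E[:3,:3],E[:3,3]
    p=cv2.undistortPoints(np.asarray(uv,float).reshape(-1,1,2),K,c['D'])[:,0]
    d=np.c_[p,np.ones(len(p))]@R; C=-R.T@t
    return (C+d*((z-C[2])/d[:,2])[:,None])[:,:2]
def proj(n,X):
    c=calibration(n);K=np.array([[c['fx'],0,c['cx']],[0,c['fy'],c['cy']],[0,0,1]]);E=c['extrinsics']
    return cv2.projectPoints(np.asarray(X,float).reshape(-1,1,3),cv2.Rodrigues(E[:3,:3])[0],E[:3,3],K,c['D'])[0][:,0]
def holes(n,im,guess,r=8,thr=None):
    """centroid of dark hole near guessed pixel (weighted by darkness)"""
    g=cv2.cvtColor(im,cv2.COLOR_BGR2GRAY).astype(float);out=[]
    for u,v in guess:
        x0,y0=int(u)-r,int(v)-r;w=g[y0:y0+2*r+1,x0:x0+2*r+1]
        T=thr or (w.min()+30); m=(w<T).astype(np.uint8);k,l,s,cc=cv2.connectedComponentsWithStats(m)
        i=1+np.argmin([np.hypot(*(cc[j]-r))-.2*s[j,4] for j in range(1,k)])
        wt=np.where(l==i,T-w,0);yy,xx=np.mgrid[:2*r+1,:2*r+1]
        out.append((x0+(wt*xx).sum()/wt.sum(),y0+(wt*yy).sum()/wt.sum(),s[i,4],w.min()))
    return np.array(out)
E
python3 - <<'E'
from h import *
im=cv2.imread("top0_raw.png")
g=np.array([(332,281),(384,271),(431,259),(192,271),(557,349),(511,262)])/1.5
o=holes("top",im,g);print(o.round(1))
z=[.072,.072,.072,.066,.066,.066]
P=np.array([ray("top",o[i,:2],z[i])[0] for i in range(6)]);print(P.round(4))
# check in side view
si=cv2.imread("side0_raw.png")
q=np.array([proj("side",[*P[i],z[i]])[0] for i in range(6)])
os_=holes("side",si,q,r=7);print((q*1.5).round(0));print([ray("side",os_[i,:2],z[i])[0].round(4) for i in range(6)])
# tray
hsv=cv2.cvtColor(im,cv2.COLOR_BGR2HSV)
m=((hsv[...,2]>150)&(hsv[...,0]>8)&(hsv[...,0]<28)).astype(np.uint8)
mm=np.zeros_like(m);mm[155:242,195:318]=m[155:242,195:318]
c=max(cv2.findContours(mm,0,2)[0],key=cv2.contourArea)[:,0]
r=ray("top",c,.02);b=cv2.minAreaRect((r*1000).astype(np.float32));print(b,cv2.boxPoints(b))
big=cv2.resize(im[150:300,110:400],None,fx=2.7,fy=2.7,interpolation=cv2.INTER_CUBIC)
for p in c[::2]: cv2.circle(big,tuple(int(x) for x in ((p-[110,150]+.5)*2.7)),1,(255,0,255),-1)
for p in o: cv2.circle(big,tuple(int(x) for x in ((p[:2]-[110,150]+.5)*2.7)),2,(0,255,0),-1)
cv2.imwrite("pics/c1.png",big)
E
```

```text
[[221.  186.6  60.   27. ]
 [256.2 180.4  59.   28. ]
 [287.  177.6  50.   29. ]
 [127.7 179.9  58.   24. ]
 [370.5 232.   60.   27. ]
 [342.7 174.6  47.   27. ]]
[[ 0.5698  0.094 ]
 [ 0.5869  0.0072]
 [ 0.5952 -0.0692]
 [ 0.5841  0.3315]
 [ 0.4638 -0.276 ]
 [ 0.6066 -0.2088]]
[[378. 312.]
 [372. 281.]
 [371. 256.]
 [354. 425.]
 [445. 205.]
 [371. 220.]]
[array([0.5701, 0.0976]), array([0.5874, 0.0108]), array([ 0.594 , -0.0647]), array([0.585 , 0.3338]), array([ 0.4644, -0.2697]), array([ 0.6068, -0.2039])]
((560.4644775390625, -7.537353515625), (190.18695068359375, 298.2530212402344), 6.016115188598633) [[ 450.265    130.80127]
 [ 481.5244  -165.80911]
 [ 670.66394 -145.87598]
 [ 639.40454  150.7344 ]]
```

View pics/c1.png

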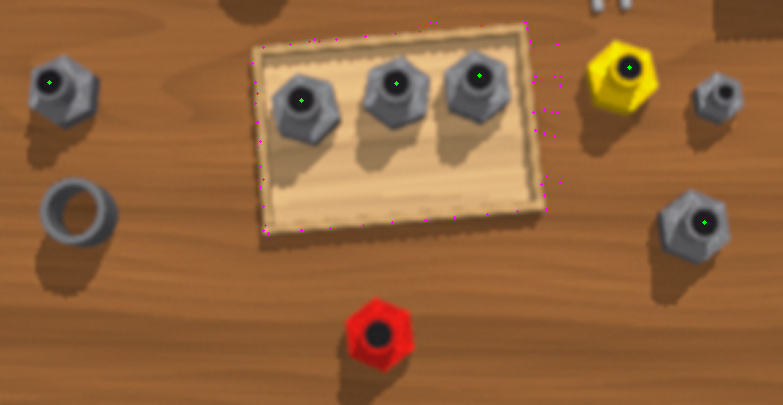

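Crop confirms the two grey full-size plugs: left at crop (63,92), right at (694,227). The yellow, red, small plug and round sleeve are all distinct from them. Next: tray edges and hex angles.

```bash
cat >> h.py <<'E'
def tray_fit(im):
    a=np.array([110,150]);f=2.7
    cr=np.array([(253,47),(526,24),(545,210),(263,235)])/f+a-.5
    W=ray("top",cr,.02); g=im.astype(float)[...,1]; g=cv2.GaussianBlur(g,(0,0),.8)
    cen=W.mean(0);L=[]
    for i in range(4):
        A,B=W[i],W[(i+1)%4];d=(B-A)/np.linalg.norm(B-A);n=np.array([-d[1],d[0]]);n*=np.sign(n@(A-cen));pts=[]
        for s in np.linspace(.1,.9,40):
            k=np.arange(-.012,.0121,.0005);q=A+s*(B-A)+k[:,None]*n
            uv=proj("top",np.c_[q,np.full(len(q),.02)]).astype(np.float32)
            v=cv2.remap(g.astype(np.float32),uv[:,:1],uv[:,1:],cv2.INTER_LINEAR)[:,0];dv=-np.gradient(v)
            pts.append(q[np.argmax(dv)])
        l=cv2.fitLine(np.float32(pts),cv2.DIST_HUBER,0,.001,.001)[:,0];L.append(l)
    C=[]
    for i in range(4):
        p,q=L[i-1],L[i];t=np.linalg.solve(np.c_[p[:2],-q[:2]],q[2:]-p[2:]);C.append(p[2:]+t[0]*p[:2])
    return np.array(C),L
def hexang(im,uv,zc,r=24):
    f=6;x0,y0=int(uv[0])-r,int(uv[1])-r
    w=cv2.resize(im[y0:y0+2*r,x0:x0+2*r],None,fx=f,fy=f,interpolation=cv2.INTER_CUBIC)
    h=w.astype(int);m=((abs(h[...,2]-h[...,0])<22)&(w.max(2)<200)).astype(np.uint8)
    m=cv2.morphologyEx(m,cv2.MORPH_OPEN,np.ones((9,9)))
    k,l,s,cc=cv2.connectedComponentsWithStats(m);i=1+np.argmax(s[1:,4])
    c=max(cv2.findContours((l==i).astype(np.uint8),0,2)[0],key=cv2.contourArea)
    ap=cv2.approxPolyDP(c,5,True)[:,0]
    W=ray("top",(ap+.5)/f-.5+[x0,y0],zc);e=np.roll(W,-1,0)-W;L=np.hypot(*e.T);a=np.arctan2(e[:,1],e[:,0])
    z=(L**2*np.exp(6j*a)).sum()/(L**2).sum()
    return np.degrees(np.angle(z))/6,abs(z),W.mean(0),np.c_[L*1000,np.degrees(a)%60].round(0)
E
python3 - <<'E'
from h import *
im=cv2.imread("top0_raw.png")
C,L=tray_fit(im);print((C*1000).round(1)) # far-left, far-right, near-right, near-left
print([round(1000*float(np.linalg.norm(C[i]-C[i-1])),1) for i in range(4)],[round(float(np.degrees(np.arctan2(l[1],l[0])))%90,2) for l in L])
for n,uv,z in[("L",(224,190),.02),("M",(257,184),.02),("R",(287,182),.02),("a",(134,184),.015),("b",(367,234),.015)]:
    a,q,c,t=hexang(im,uv,z);print(n,round(a,1),round(q,2),c.round(4),t.tolist())
E
```

```text
[[ 632.2  147.9]
 [ 659.4 -116.5]
 [ 477.6 -135.1]
 [ 450.7  130.7]]
[182.4, 265.8, 182.7, 267.1] [5.87, 5.83, 5.8, 5.41]
L 15.4 0.96 [0.5675 0.0976] [[30.0, 15.0], [30.0, 11.0], [9.0, 32.0], [33.0, 17.0], [30.0, 19.0], [36.0, 14.0], [34.0, 16.0]]
M -7.3 0.89 [0.5835 0.0084] [[34.0, 53.0], [30.0, 50.0], [10.0, 24.0], [27.0, 54.0], [27.0, 48.0], [10.0, 20.0], [34.0, 57.0], [30.0, 53.0]]
R 9.2 0.93 [ 0.5958 -0.0691] [[32.0, 10.0], [26.0, 2.0], [12.0, 17.0], [32.0, 11.0], [34.0, 11.0], [29.0, 6.0], [7.0, 25.0], [32.0, 10.0]]
a -0.4 0.93 [0.5828 0.329 ] [[32.0, 58.0], [34.0, 60.0], [35.0, 58.0], [10.0, 16.0], [30.0, 3.0], [29.0, 58.0], [13.0, 46.0], [31.0, 3.0]]
b 9.2 0.94 [ 0.4631 -0.2765] [[36.0, 9.0], [21.0, 3.0], [13.0, 16.0], [34.0, 11.0], [35.0, 7.0], [15.0, 59.0], [21.0, 13.0], [34.0, 12.0]]
```

Tray fits 182x266 mm against the true 181x266, yaw 5.8°. Hex angles: L 15.4°, M -7.3°, R 9.2°, a -0.4°, b 9.2°. I'll grip each spigot with the jaws along the hex angle and turn it to 5.8°. First, travel to above plug_left.

Call:
apply_moves(deltas=[{"translation":[0.0315,0.0337,0],"turn":[0,0,0.087],"hand":0.06},{"translation":[0.0315,0.0337,0],"turn":[0,0,0.087],"hand":0.06},{"translation":[0.0315,0.0337,0],"turn":[0,0,0.087],"hand":0.06},{"translation":[0.0315,0.0337,0],"turn":[0,0,0.087],"hand":0.06},{"translation":[0.0315,0.0337,0],"turn":[0,0,0.087],"hand":0.06}], newtons=40)

```text
time: 0.6
ee_pos: [0.3199, -0.4313, 0.2328]
eef_rot: [0.938, 0.345, -0.003, -0.002]
ft_force: [1.1, -0.3, 1.0]
width: 0.0617
```

Call:
apply_moves(deltas=[{"translation":[0.0315,0.0337,0],"turn":[0,0,0.087],"hand":0.06},{"translation":[0.0315,0.0337,0],"turn":[0,0,0.087],"hand":0.06},{"translation":[0.0315,0.0337,0],"turn":[0,0,0.087],"hand":0.06},{"translation":[0.0315,0.0337,0],"turn":[0,0,0.087],"hand":0.06},{"translation":[0.0133,0.044,0],"turn":[0,0,0.087],"hand":0.06}])

```text
time: 1.1
ee_pos: [0.4641, -0.2443, 0.2317]
eef_rot: [0.837, 0.547, -0.003, -0.001]
ft_force: [0.6, 0.3, 0.0]
width: 0.0604
```

Call:
apply_moves(deltas=[{"translation":[0.0133,0.044,0],"turn":[0,0,0.087],"hand":0.06},{"translation":[0.0133,0.044,0],"turn":[0,0,0.087],"hand":0.06},{"translation":[0.0133,0.044,0],"turn":[0,0,0.087],"hand":0.06},{"translation":[0.0133,0.044,0],"turn":[0,0,0.087],"hand":0.06},{"translation":[0.0133,0.044,0],"turn":[0,0,0.087],"hand":0.06}])

```text
time: 1.6
ee_pos: [0.5314, -0.0149, 0.2306]
eef_rot: [0.693, 0.721, -0.004, -0.001]
ft_force: [-0.1, -1.0, 0.0]
width: 0.0601
```

Call:
apply_moves(deltas=[{"translation":[0.0129,0.037,0],"turn":[0,0,0.077],"hand":0.06},{"translation":[0.0129,0.037,0],"turn":[0,0,0.077],"hand":0.06},{"translation":[0.0129,0.037,-0.03],"turn":[0,0,0.077],"hand":0.06},{"translation":[0,0,-0.045],"turn":[0,0,0],"hand":0.06},{"translation":[0,0,0],"turn":[0,0,0],"hand":0.06}])

```text
time: 2.1
ee_pos: [0.5704, 0.1086, 0.1542]
eef_rot: [0.596, 0.803, -0.002, -0.001]
ft_force: [0.2, -1.0, -1.4]
width: 0.0602
```

Call:
apply_moves(deltas=[{"translation":[0,-0.0125,-0.01],"turn":[0,0,-0.025],"hand":0.06},{"translation":[0,0,-0.045],"turn":[0,0,0],"hand":0.06},{"translation":[0,0,0],"turn":[0,0,0],"hand":0.06}])

```text
time: 2.4
ee_pos: [0.572, 0.0923, 0.1014]
eef_rot: [0.609, 0.793, -0.002, 0.0]
ft_force: [-1.1, -0.6, -0.1]
width: 0.0601
```

Call:
apply_moves(deltas=[{"translation":[-0.001,0.003,-0.02],"turn":[0,0,0],"hand":0.06},{"translation":[0,0,-0.02],"turn":[0,0,0],"hand":0.06},{"translation":[0,0,-0.005],"turn":[0,0,0],"hand":0.06},{"translation":[0,0,0],"turn":[0,0,0],"hand":0.06}])

```text
time: 2.8
ee_pos: [0.5764, 0.0893, 0.0654]
eef_rot: [0.614, 0.79, 0.0, 0.005]
ft_force: [-0.3, -0.6, 0.5]
width: 0.0598
```

```bash
python3 - <<'E'
from h import *
a=camera("side")[:,:,::-1];b=camera("top")[:,:,::-1]
a=cv2.resize(a[150:260,190:340],(600,440),interpolation=2);cv2.imwrite("pics/s1.png",a)
print(readout.read_state()['ee_pos'])
E
```

```text
[0.57679354 0.08962752 0.06582296]
```

View pics/s1.png

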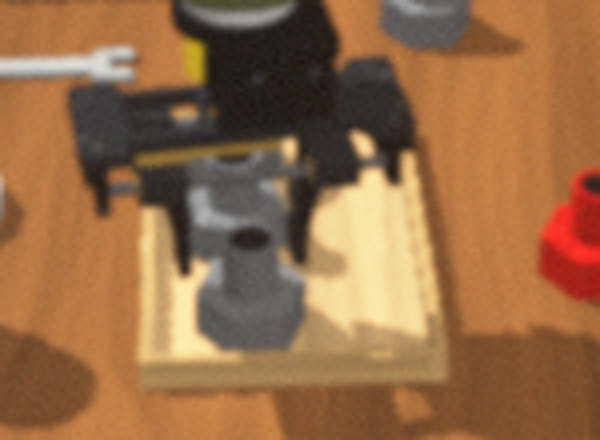

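The side view shows the fingers about 8 mm behind the spigot (crop 250,240), which agrees with the pose readout: y 0.089 against 0.0965. I'll correct that and lower.

Call:
apply_moves(deltas=[{"translation":[-0.006,0.007,-0.004],"turn":[0,0,0],"hand":0.06},{"translation":[0,0,0],"turn":[0,0,0],"hand":0.06},{"translation":[0,0,0],"turn":[0,0,0],"hand":0.06}])

```text
time: 3.2
ee_pos: [0.5716, 0.0974, 0.0645]
eef_rot: [0.614, 0.79, 0.002, 0.007]
ft_force: [-0.6, -0.3, -1.0]
width: 0.0597
```

Call:
apply_moves(deltas=[{"translation":[-0.001,0,-0.009],"turn":[0,0,0],"hand":0.06},{"translation":[0,0,0],"turn":[0,0,0],"hand":0.06}])

```text
time: 3.4
ee_pos: [0.5705, 0.0977, 0.0552]
eef_rot: [0.613, 0.79, 0.002, 0.007]
ft_force: [-0.2, -0.3, 0.3]
width: 0.0597
```

Call:
apply_moves(deltas=[{"translation":[0,0,0],"turn":[0.005,0.013,0],"hand":0.06},{"translation":[0,0,0],"turn":[0,0,0],"hand":0.02},{"translation":[0,0,0],"turn":[0,0,0],"hand":0.02},{"translation":[0,0,0],"turn":[0,0,0],"hand":0.02}])

```text
time: 3.8
ee_pos: [0.5705, 0.0975, 0.0547]
eef_rot: [0.614, 0.79, -0.001, -0.001]
ft_force: [-0.8, 0.1, -0.6]
width: 0.0435
```

Call:
apply_moves(deltas=[{"translation":[0,0,0],"turn":[0,0,0],"hand":0.02},{"translation":[0,0,0],"turn":[0,0,0],"hand":0.02},{"translation":[0,0,0],"turn":[0,0,0],"hand":0.02}])

```text
time: 4.1
ee_pos: [0.5704, 0.0974, 0.0547]
eef_rot: [0.614, 0.79, -0.001, -0.001]
ft_force: [0.3, 0.7, -0.6]
width: 0.0329
```

Call:
apply_moves(deltas=[{"translation":[0.003,0.0,0.002],"turn":[0,0,-0.042],"hand":0.02},{"translation":[0.007,0.002,0],"turn":[0,0,-0.042],"hand":0.02},{"translation":[0.005,0.002,0],"turn":[0,0,-0.042],"hand":0.02},{"translation":[0.003,0.002,0],"turn":[0,0,-0.042],"hand":0.02},{"translation":[0,0,0],"turn":[0,0,0],"hand":0.02}])

```text
time: 4.6
ee_pos: [0.5879, 0.1032, 0.0556]
eef_rot: [0.68, 0.733, -0.001, -0.002]
ft_force: [0.2, 0.6, -1.6]
width: 0.0329
```

Call:
apply_moves(deltas=[{"translation":[0.005,0.003,-0.001],"turn":[0,0,0.007],"hand":0.02},{"translation":[0,0,0],"turn":[0,0,0],"hand":0.02},{"translation":[0.002,0.003,0],"turn":[0,0,0],"hand":0.02},{"translation":[0,0,0],"turn":[0,0,0],"hand":0.02}])

```text
time: 5.0
ee_pos: [0.594, 0.1072, 0.0549]
eef_rot: [0.676, 0.737, -0.004, -0.001]
ft_force: [-1.1, -0.4, 0.7]
width: 0.0333
```

Call:
apply_moves(deltas=[{"translation":[0.001,0.004,0],"turn":[0,0,0],"hand":0.02},{"translation":[0,0.001,0],"turn":[0,0,0],"hand":0.02}])

```text
time: 5.2
ee_pos: [0.5941, 0.1079, 0.0551]
eef_rot: [0.677, 0.736, -0.008, -0.001]
ft_force: [-2.3, -1.6, -0.8]
width: 0.0331
```

Call:
apply_moves(deltas=[{"translation":[0.003,0.001,0],"turn":[0,0,0],"hand":0.02},{"translation":[0.002,0.001,0],"turn":[0,0,0],"hand":0.02}])

```text
time: 5.4
ee_pos: [0.5949, 0.1082, 0.0553]
eef_rot: [0.677, 0.736, -0.013, -0.002]
ft_force: [-13.3, -5.1, 14.3]
width: 0.0331
```

Call:
apply_moves(deltas=[{"translation":[-0.0005,-0.0005,0],"turn":[0.016,-0.02,0],"hand":0.02},{"translation":[0,0,0],"turn":[0,0,0],"hand":0.02},{"translation":[0,0,-0.001],"turn":[0,0,0],"hand":0.02}])

```text
time: 5.7
ee_pos: [0.5936, 0.1075, 0.0546]
eef_rot: [0.676, 0.737, -0.001, -0.001]
ft_force: [-8.6, -3.5, 19.3]
width: 0.0332
```

Call:
apply_moves(deltas=[{"translation":[0,0,0],"turn":[0,0,0],"hand":0.06},{"translation":[0,0,0],"turn":[0,0,0],"hand":0.06},{"translation":[0,0,0],"turn":[0,0,0],"hand":0.06},{"translation":[0,0,0.03],"turn":[0,0,0],"hand":0.06},{"translation":[0,0,0.02],"turn":[0,0,0],"hand":0.06}])

```text
time: 6.2
ee_pos: [0.5934, 0.1092, 0.1036]
eef_rot: [0.675, 0.737, -0.002, -0.002]
ft_force: [-0.3, 0.6, 1.2]
width: 0.0582
```

Call:
apply_moves(deltas=[{"translation":[-0.002,-0.033,0],"turn":[0,0,-0.07],"hand":0.06},{"translation":[-0.003,-0.033,0],"turn":[0,0,-0.07],"hand":0.06},{"translation":[-0.002,-0.02,0],"turn":[0,0,-0.07],"hand":0.06},{"translation":[0,0,0],"turn":[0,0,0],"hand":0.06},{"translation":[0,0,0],"turn":[0,0,0],"hand":0.06}])

```text
time: 6.7
ee_pos: [0.5884, 0.024, 0.1071]
eef_rot: [0.751, 0.66, 0.002, -0.001]
ft_force: [0.0, 0.5, -0.3]
width: 0.0596
```

```bash
cat >> h.py <<'E'
def tilt(q):
    x,y,z,w=q;zx=2*(x*z+w*y);zy=2*(y*z-w*x)
    return "fix turn x,y=",round(zy*-1,4),round(zx,4),"yaw",round(float(np.degrees(2*np.arctan2(y,x)))-90,2)
E
python3 - <<'E'
from h import *
im=camera("top")[:,:,::-1].copy();cv2.imwrite("t2.png",im)
cv2.imwrite("pics/t2.png",cv2.resize(im[140:260,180:340],(800,600),interpolation=2))
s=readout.read_state();print(s['ee_pos'],tilt(s['eef_rot']))
E
```

```text
[0.58838668 0.02401794 0.10699139] ('fix turn x,y=', np.float64(-0.004), np.float64(0.0014), 'yaw', -7.31)
```

View pics/t2.png

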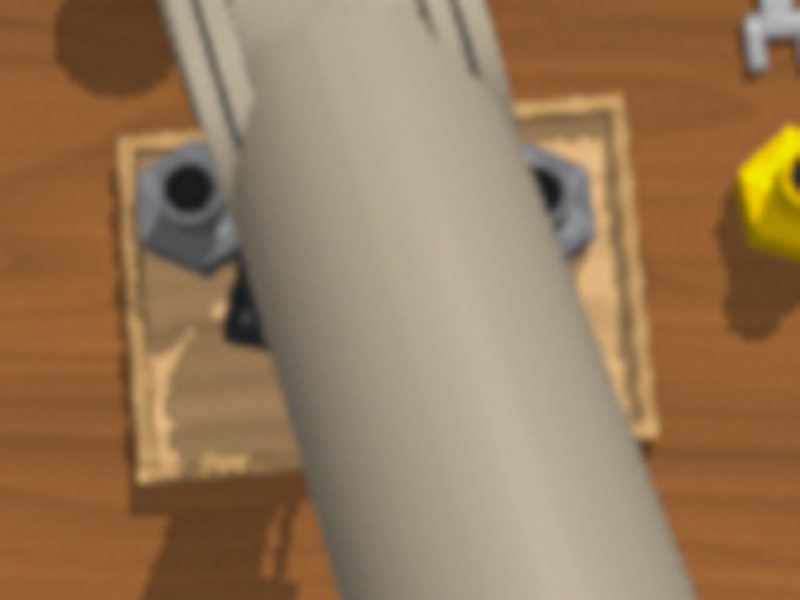

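plug_left sits in the corner with its flat on the left wall (crop 190,205). Next is plug_mid.

Call:
apply_moves(deltas=[{"translation":[-0.001,-0.014,0],"turn":[-0.004,0,0],"hand":0.06},{"translation":[0,0,0],"turn":[0,0,0],"hand":0.06}])

```text
time: 6.95
ee_pos: [0.5873, 0.0112, 0.1067]
eef_rot: [0.749, 0.662, 0.001, 0.0]
ft_force: [0.5, -0.7, -0.8]
width: 0.06
```

Call:
apply_moves(deltas=[{"translation":[0,0,-0.025],"turn":[0,0,0],"hand":0.06},{"translation":[0,0,-0.015],"turn":[0,0,0],"hand":0.06},{"translation":[0,0,0],"turn":[0,0,0],"hand":0.06}])

```text
time: 7.25
ee_pos: [0.5877, 0.0128, 0.0659]
eef_rot: [0.749, 0.663, 0.001, 0.0]
ft_force: [0.5, 0.4, 0.1]
width: 0.0599
```

Call:
apply_moves(deltas=[{"translation":[-0.001,-0.003,-0.011],"turn":[0,0,0],"hand":0.05},{"translation":[0,0,0],"turn":[0,0,0],"hand":0.02},{"translation":[0,0,0],"turn":[0,0,0],"hand":0.02}])

```text
time: 7.55
ee_pos: [0.5871, 0.0104, 0.0549]
eef_rot: [0.748, 0.664, 0.002, 0.0]
ft_force: [-0.2, 0.3, -0.3]
width: 0.0434
```

Call:
apply_moves(deltas=[{"translation":[0,0,0],"turn":[0,0,0],"hand":0.02},{"translation":[0,0,0],"turn":[0,0,0],"hand":0.02},{"translation":[0,0,0],"turn":[0,0,0],"hand":0.02},{"translation":[0,0,0],"turn":[0,0,0],"hand":0.02}])

```text
time: 7.95
ee_pos: [0.5874, 0.0104, 0.0558]
eef_rot: [0.748, 0.664, 0.002, 0.0]
ft_force: [-0.5, 0.2, -2.9]
width: 0.0332
```

Call:
apply_moves(deltas=[{"translation":[0.002,0.003,0.001],"turn":[0,0,0.057],"hand":0.02},{"translation":[0.002,0.005,0],"turn":[0,0,0.057],"hand":0.02},{"translation":[0.002,0.007,0],"turn":[0,0,0.057],"hand":0.02},{"translation":[0.002,0.006,0],"turn":[0,0,0.057],"hand":0.02},{"translation":[0,0,0],"turn":[0,0,0],"hand":0.02}])

```text
time: 8.45
ee_pos: [0.5952, 0.0316, 0.0567]
eef_rot: [0.665, 0.747, 0.002, 0.0]
ft_force: [-2.0, 0.2, -2.4]
width: 0.0334
```

Call:
apply_moves(deltas=[{"translation":[0.002,0.005,-0.001],"turn":[0,0,-0.005],"hand":0.02},{"translation":[0.001,0.005,0],"turn":[0,0,0],"hand":0.02},{"translation":[0,0.003,0],"turn":[0,0,0],"hand":0.02},{"translation":[0,0,0],"turn":[0,0,0],"hand":0.02}])

```text
time: 8.85
ee_pos: [0.5982, 0.0449, 0.0555]
eef_rot: [0.669, 0.743, 0.001, 0.0]
ft_force: [0.2, -0.3, -2.5]
width: 0.0331
```

```bash
python3 - <<'E'
from h import *
s=readout.read_state();print(s['ee_pos'],tilt(s['eef_rot']),s['ft_force'])
E
```

```text
[0.59815579 0.0449157  0.05547143] ('fix turn x,y=', np.float64(-0.0018), np.float64(0.002), 'yaw', 6.03) [ 0.22334482 -0.28210242 -2.52425683]
```

Call:
apply_moves(deltas=[{"translation":[0.0015,0.003,0],"turn":[0,0,0],"hand":0.02},{"translation":[0,0.002,0],"turn":[0,0,0],"hand":0.02}])

```text
time: 9.05
ee_pos: [0.5997, 0.0484, 0.0556]
eef_rot: [0.67, 0.743, 0.0, 0.001]
ft_force: [-1.8, -5.1, 1.9]
width: 0.0331
```

Call:
apply_moves(deltas=[{"translation":[0.002,0.001,0],"turn":[0,0,0],"hand":0.02},{"translation":[0,0.001,0],"turn":[0,0,0],"hand":0.02}])

```text
time: 9.25
ee_pos: [0.5999, 0.0485, 0.0556]
eef_rot: [0.67, 0.742, -0.003, 0.0]
ft_force: [-1.4, -2.2, 0.4]
width: 0.0329
```

```bash
python3 - <<'E'
from h import *
s=readout.read_state();print(s['ee_pos'],tilt(s['eef_rot']),s['ft_force'])
E
```

```text
[0.59990443 0.04852982 0.05558143] ('fix turn x,y=', np.float64(0.0039), np.float64(-0.0032), 'yaw', 5.82) [-1.38102685 -2.21543382  0.41378695]
```

Call:
apply_moves(deltas=[{"translation":[0,0,0],"turn":[0.004,-0.003,0],"hand":0.06},{"translation":[0,0,0],"turn":[0,0,0],"hand":0.06},{"translation":[0,0,0],"turn":[0,0,0],"hand":0.06},{"translation":[0,0,0.03],"turn":[0,0,0],"hand":0.06},{"translation":[0,0,0.02],"turn":[0,0,0],"hand":0.06}])

```text
time: 9.75
ee_pos: [0.5991, 0.0499, 0.1048]
eef_rot: [0.67, 0.742, 0.0, -0.002]
ft_force: [0.4, -0.6, 1.1]
width: 0.058
```

Call:
apply_moves(deltas=[{"translation":[-0.001,-0.038,0],"turn":[0,0,0.02],"hand":0.06},{"translation":[-0.002,-0.038,0],"turn":[0,0,0.02],"hand":0.06},{"translation":[-0.002,-0.038,0],"turn":[0,0,0.02],"hand":0.06},{"translation":[0,0,0],"turn":[0,0,0],"hand":0.06},{"translation":[0,0,0],"turn":[0,0,0],"hand":0.06}])

```text
time: 10.25
ee_pos: [0.5966, -0.0645, 0.1097]
eef_rot: [0.645, 0.764, 0.004, 0.001]
ft_force: [0.2, 0.4, -0.4]
width: 0.0603
```

```bash
python3 - <<'E'
from h import *
s=readout.read_state();print(s['ee_pos'],tilt(s['eef_rot']),s['ft_force'])
E
```

```text
[ 0.59664037 -0.06453851  0.10967052] ('fix turn x,y=', np.float64(-0.0054), np.float64(0.0071), 'yaw', 9.68) [ 0.19578878  0.44542504 -0.38359417]
```

Call:
apply_moves(deltas=[{"translation":[-0.0015,-0.002,-0.025],"turn":[-0.005,0.007,0],"hand":0.06},{"translation":[0,0,-0.02],"turn":[0,0,0],"hand":0.06},{"translation":[0,0,0],"turn":[0,0,0],"hand":0.06}])

```text
time: 10.55
ee_pos: [0.5963, -0.0643, 0.0646]
eef_rot: [0.645, 0.765, 0.001, 0.001]
ft_force: [-1.0, 0.6, 0.2]
width: 0.0602
```

Call:
apply_moves(deltas=[{"translation":[-0.001,-0.003,-0.0095],"turn":[0,0,0],"hand":0.05},{"translation":[0,0,0],"turn":[0,0,0],"hand":0.02},{"translation":[0,0,0],"turn":[0,0,0],"hand":0.02},{"translation":[0,0,0],"turn":[0,0,0],"hand":0.02}])

```text
time: 10.95
ee_pos: [0.5965, -0.065, 0.0567]
eef_rot: [0.643, 0.765, 0.002, 0.001]
ft_force: [-0.6, -0.2, -0.7]
width: 0.036
```

Call:
apply_moves(deltas=[{"translation":[0,0,0],"turn":[0,0,0],"hand":0.02},{"translation":[0,0,0],"turn":[0,0,0],"hand":0.02},{"translation":[0,0,0],"turn":[0,0,0],"hand":0.02}])

```text
time: 11.25
ee_pos: [0.5969, -0.065, 0.0576]
eef_rot: [0.643, 0.765, 0.003, 0.002]
ft_force: [-0.2, -0.5, -1.9]
width: 0.0332
```

Call:
apply_moves(deltas=[{"translation":[0.002,0.006,-0.001],"turn":[0,0,-0.03],"hand":0.02},{"translation":[0.002,0.012,0],"turn":[0,0,-0.03],"hand":0.02},{"translation":[0.002,0.012,0],"turn":[0,0,0],"hand":0.02},{"translation":[0.001,0.008,0],"turn":[0,0,0],"hand":0.02},{"translation":[0,0,0],"turn":[0,0,0],"hand":0.02}])

```text
time: 11.75
ee_pos: [0.6042, -0.0264, 0.0571]
eef_rot: [0.667, 0.745, 0.002, 0.002]
ft_force: [-0.1, 0.5, -1.5]
width: 0.0333
```

```bash
python3 - <<'E'
from h import *
s=readout.read_state();print(s['ee_pos'],tilt(s['eef_rot']),s['ft_force'])
E
```

```text
[ 0.60418748 -0.02643391  0.05705296] ('fix turn x,y=', np.float64(-0.0001), np.float64(0.0068), 'yaw', 6.35) [-0.05114156  0.49334151 -1.52514663]
```

Call:
apply_moves(deltas=[{"translation":[0.001,0.006,-0.001],"turn":[0,0.007,0],"hand":0.02},{"translation":[0.001,0.005,0],"turn":[0,0,0],"hand":0.02},{"translation":[0,0,0],"turn":[0,0,0],"hand":0.02}])

```text
time: 12.05
ee_pos: [0.6068, -0.0184, 0.0572]
eef_rot: [0.667, 0.745, -0.002, 0.001]
ft_force: [0.3, -0.4, -1.0]
width: 0.0337
```

Call:
apply_moves(deltas=[{"translation":[0,0.003,0],"turn":[0,0,0],"hand":0.02},{"translation":[0,0.002,0],"turn":[0,0,0],"hand":0.02}])

```text
time: 12.25
ee_pos: [0.6067, -0.0146, 0.0571]
eef_rot: [0.668, 0.745, -0.002, 0.002]
ft_force: [-1.3, -4.3, 2.2]
width: 0.033
```

Call:
apply_moves(deltas=[{"translation":[0,0.002,0],"turn":[0,0,0],"hand":0.02},{"translation":[0.0005,0.002,0],"turn":[0,0,0],"hand":0.02}])

```text
time: 12.45
ee_pos: [0.6067, -0.0127, 0.0572]
eef_rot: [0.668, 0.744, -0.004, 0.002]
ft_force: [-4.9, -6.3, 6.2]
width: 0.0332
```

Call:
apply_moves(deltas=[{"translation":[0,0.002,0],"turn":[0,0,0],"hand":0.02},{"translation":[0,0.001,0],"turn":[0,0,0],"hand":0.02}])

```text
time: 12.65
ee_pos: [0.6064, -0.0108, 0.0572]
eef_rot: [0.669, 0.743, -0.004, 0.002]
ft_force: [-1.7, -3.7, 0.7]
width: 0.0334
```

```bash
python3 - <<'E'
from h import *
s=readout.read_state();print(s['ee_pos'],tilt(s['eef_rot']),s['ft_force'])
E
```

```text
[ 0.60641089 -0.01081163  0.0572191 ] ('fix turn x,y=', np.float64(0.0098), np.float64(-0.0024), 'yaw', 6.06) [-1.74383636 -3.71113442  0.74476486]
```

Call:
apply_moves(deltas=[{"translation":[0,0,0],"turn":[0.009,-0.002,0],"hand":0.06},{"translation":[0,0,0],"turn":[0,0,0],"hand":0.06},{"translation":[0,0,0],"turn":[0,0,0],"hand":0.06},{"translation":[0,0,0.04],"turn":[0,0,0],"hand":0.06},{"translation":[0,0,0.04],"turn":[0,0,0],"hand":0.06}])

```text
time: 13.15
ee_pos: [0.6032, -0.008, 0.1334]
eef_rot: [0.668, 0.744, -0.001, -0.005]
ft_force: [0.8, 0.4, 0.1]
width: 0.0584
```

Call:
apply_moves(deltas=[{"translation":[-0.003,0.04,0],"turn":[0,0,-0.016],"hand":0.06},{"translation":[-0.003,0.043,0],"turn":[0,0,-0.016],"hand":0.06},{"translation":[-0.003,0.043,0],"turn":[0,0,-0.016],"hand":0.06},{"translation":[-0.003,0.043,0],"turn":[0,0,-0.016],"hand":0.06},{"translation":[-0.003,0.043,0],"turn":[0,0,-0.016],"hand":0.06}])

```text
time: 13.65
ee_pos: [0.592, 0.2045, 0.1403]
eef_rot: [0.703, 0.712, 0.003, -0.001]
ft_force: [0.5, 0.3, 0.1]
width: 0.0598
```

Call:
apply_moves(deltas=[{"translation":[-0.003,0.043,0],"turn":[0,0,-0.016],"hand":0.06},{"translation":[-0.003,0.043,0],"turn":[0,0,-0.016],"hand":0.06},{"translation":[0,0.015,0],"turn":[0,0,0],"hand":0.06},{"translation":[0,0,0],"turn":[0,0,0],"hand":0.06},{"translation":[0,0,0],"turn":[0,0,0],"hand":0.06}])

```text
time: 14.15
ee_pos: [0.5808, 0.3201, 0.1405]
eef_rot: [0.71, 0.704, 0.005, -0.004]
ft_force: [0.9, -0.1, -0.9]
width: 0.0596
```

```bash
python3 - <<'E'
from h import *
im=camera("top")[:,:,::-1].copy();cv2.imwrite("t3.png",im)
cv2.imwrite("pics/t3.png",cv2.resize(im[150:245,195:335],(800,543),interpolation=2))
s=readout.read_state();print(s['ee_pos'],tilt(s['eef_rot']))
o=holes("top",im,[(218,176),(253,173),(292,172)]);P=ray("top",o[:,:2],.072);print(o.round(1),P.round(4))
d=P-P[0];print(np.linalg.norm(np.diff(P,axis=0),axis=1))
T=np.array([.555,.00675]);R=np.array([[.99488,.10106],[-.10106,.99488]]);print(((P-T)@R.T).round(4))
E
```

```text
[0.58089575 0.31972334 0.14056498] ('fix turn x,y=', np.float64(-0.0124), np.float64(0.002), 'yaw', -0.53)
[[217.  177.4  61.   24. ]
 [261.  173.1   4.   38. ]
 [291.5 165.   61.  106. ]] [[ 0.5929  0.1048]
 [ 0.6055 -0.0044]
 [ 0.6277 -0.0801]]
[0.10998087 0.07884238]
[[ 0.0476  0.0938]
 [ 0.0491 -0.0162]
 [ 0.0635 -0.0937]]
```

View pics/t3.png

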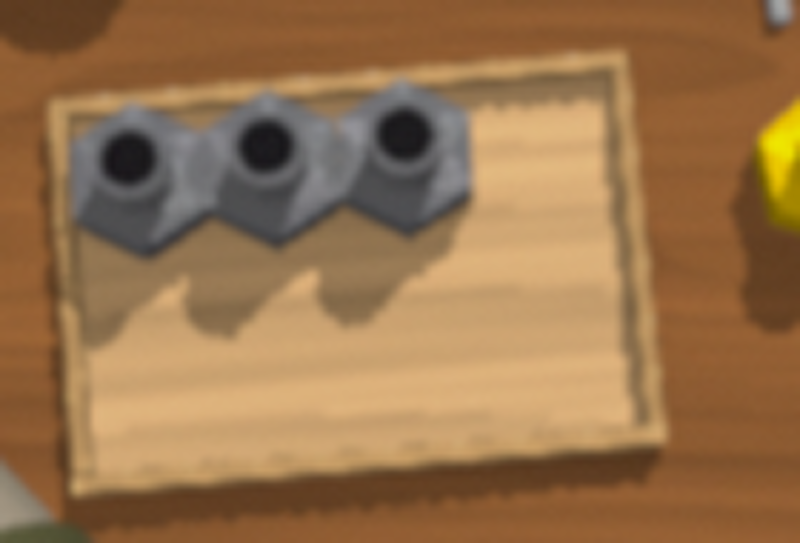

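The row is tight along the far wall, with holes at crop (128,157), (266,145), (404,133). Now plug_a on the left.

Call:
apply_moves(deltas=[{"translation":[0.003,0.012,-0.01],"turn":[-0.012,0.002,0],"hand":0.06},{"translation":[0,0,-0.035],"turn":[0,0,0],"hand":0.06},{"translation":[0,0,-0.02],"turn":[0,0,0],"hand":0.06},{"translation":[0,0,0],"turn":[0,0,0],"hand":0.06}])

```text
time: 14.6
ee_pos: [0.5879, 0.3243, 0.0749]
eef_rot: [0.714, 0.701, 0.001, 0.002]
ft_force: [0.8, -0.4, 0.5]
width: 0.0597
```

Call:
apply_moves(deltas=[{"translation":[-0.004,0.007,0],"turn":[0,0,0],"hand":0.06},{"translation":[0,0,0],"turn":[0,0,0],"hand":0.06},{"translation":[0,0,-0.012],"turn":[0,0,0],"hand":0.06},{"translation":[0,0,0],"turn":[0,0,0],"hand":0.06}])

```text
time: 15.0
ee_pos: [0.5861, 0.3294, 0.0656]
eef_rot: [0.715, 0.699, 0.002, 0.003]
ft_force: [-0.6, -0.4, -0.0]
width: 0.0596
```

Call:
apply_moves(deltas=[{"translation":[-0.002,0.003,-0.015],"turn":[0,0,0],"hand":0.05},{"translation":[0,0,0],"turn":[0,0,0],"hand":0.05}])

```text
time: 15.2
ee_pos: [0.5843, 0.3326, 0.0501]
eef_rot: [0.715, 0.699, 0.003, 0.003]
ft_force: [-0.8, -0.2, -0.5]
width: 0.0526
```

```bash
python3 - <<'E'
from h import *
s=readout.read_state();print(s['ee_pos'],tilt(s['eef_rot']),s['ft_force'])
E
```

```text
[0.58427038 0.33264474 0.0501    ] ('fix turn x,y=', np.float64(0.0009), np.float64(0.0081), 'yaw', -1.32) [-0.79642816 -0.15795542 -0.50139925]
```

Call:
apply_moves(deltas=[{"translation":[0,0,0],"turn":[0.001,0.008,0],"hand":0.02},{"translation":[0,0,0],"turn":[0,0,0],"hand":0.02},{"translation":[0,0,0],"turn":[0,0,0],"hand":0.02},{"translation":[0,0,0],"turn":[0,0,0],"hand":0.02},{"translation":[0,0,0],"turn":[0,0,0],"hand":0.02}])

```text
time: 15.7
ee_pos: [0.5844, 0.3329, 0.0501]
eef_rot: [0.715, 0.699, -0.0, -0.0]
ft_force: [-0.6, -0.0, -1.5]
width: 0.0333
```

Call:
apply_moves(deltas=[{"translation":[0,0,0],"turn":[0,0,0],"hand":0.02},{"translation":[0,0,0.02],"turn":[0,0,0],"hand":0.02},{"translation":[0,0,0.035],"turn":[0,0,0],"hand":0.02},{"translation":[0,0,0.02],"turn":[0,0,0],"hand":0.02},{"translation":[0,0,0],"turn":[0,0,0],"hand":0.02}])

```text
time: 16.2
ee_pos: [0.5829, 0.3318, 0.1257]
eef_rot: [0.715, 0.699, -0.002, -0.001]
ft_force: [-0.2, -0.3, -1.9]
width: 0.0331
```

```bash
python3 - <<'E'
from h import *
s=readout.read_state();print(s['ee_pos'],tilt(s['eef_rot']),s['ft_force'],s['width'])
E
```

```text
[0.58293075 0.33177608 0.12566239] ('fix turn x,y=', np.float64(0.0017), np.float64(-0.004), 'yaw', -1.29) [-0.18843724 -0.34096294 -1.90831812] 0.03306584435264171
```

Call:
apply_moves(deltas=[{"translation":[-0.01,-0.035,0.003],"turn":[0.002,-0.004,0.02],"hand":0.02},{"translation":[-0.009,-0.043,0.002],"turn":[0,0,0.02],"hand":0.02},{"translation":[-0.009,-0.043,0],"turn":[0,0,0.02],"hand":0.02},{"translation":[-0.009,-0.043,0],"turn":[0,0,0.02],"hand":0.02},{"translation":[-0.009,-0.043,0],"turn":[0,0,0.02],"hand":0.02}])

```text
time: 16.7
ee_pos: [0.531, 0.1254, 0.1251]
eef_rot: [0.674, 0.739, -0.0, -0.003]
ft_force: [1.4, 0.4, -1.7]
width: 0.033
```

Call:
apply_moves(deltas=[{"translation":[-0.005,-0.025,0],"turn":[0,0,0],"hand":0.02},{"translation":[0,0,0],"turn":[0,0,0],"hand":0.02},{"translation":[0,0,0],"turn":[0,0,0],"hand":0.02}])

```text
time: 17.0
ee_pos: [0.5235, 0.0905, 0.1214]
eef_rot: [0.678, 0.735, -0.004, -0.003]
ft_force: [0.2, 0.8, -2.3]
width: 0.0331
```

```bash
python3 - <<'E'
from h import *
s=readout.read_state();print(s['ee_pos'],tilt(s['eef_rot']),s['ft_force'],s['width'])
E
```

```text
[0.52345849 0.09047147 0.12137069] ('fix turn x,y=', np.float64(0.0008), np.float64(-0.0096), 'yaw', 4.66) [ 0.20220744  0.83623298 -2.30510316] 0.033089085870433826
```

Call:
apply_moves(deltas=[{"translation":[0.007,-0.018,0],"turn":[0,-0.009,0.004],"hand":0.02},{"translation":[0,0,0],"turn":[0,0,0],"hand":0.02},{"translation":[0,0,-0.025],"turn":[0,0,0],"hand":0.02},{"translation":[0,0,-0.02],"turn":[0,0,0],"hand":0.02},{"translation":[0,0,0],"turn":[0,0,0],"hand":0.02}])

```text
time: 17.5
ee_pos: [0.5304, 0.0789, 0.0735]
eef_rot: [0.674, 0.739, 0.001, -0.001]
ft_force: [0.3, 0.8, -2.1]
width: 0.0328
```

```bash
python3 - <<'E'
from h import *
s=readout.read_state();print(s['ee_pos'],tilt(s['eef_rot']),s['ft_force'],s['width'])
E
```

```text
[0.53041088 0.0789001  0.07351773] ('fix turn x,y=', np.float64(-0.0027), np.float64(-0.0009), 'yaw', 5.28) [ 0.28446905  0.77193903 -2.09074202] 0.03280796549134263
```

Call:
apply_moves(deltas=[{"translation":[0,-0.008,0],"turn":[0,0,-0.006],"hand":0.02},{"translation":[0,0,0],"turn":[0,0,0],"hand":0.02},{"translation":[0,0,-0.013],"turn":[0,0,0],"hand":0.02},{"translation":[0,0,0],"turn":[0,0,0],"hand":0.02}])

```text
time: 17.9
ee_pos: [0.5313, 0.073, 0.0616]
eef_rot: [0.675, 0.738, 0.002, -0.001]
ft_force: [-0.6, 0.3, -2.2]
width: 0.0328
```

```bash
python3 - <<'E'
from h import *
s=readout.read_state();print(s['ee_pos'],tilt(s['eef_rot']),s['ft_force'],s['width'])
E
```

```text
[0.53130814 0.07300857 0.06157537] ('fix turn x,y=', np.float64(-0.004), np.float64(0.001), 'yaw', 5.07) [-0.64579543  0.26034975 -2.16569178] 0.03283358806397125
```

Call:
apply_moves(deltas=[{"translation":[0,-0.002,-0.005],"turn":[-0.004,0,0],"hand":0.02},{"translation":[0.003,0,0],"turn":[0,0,0],"hand":0.02},{"translation":[0.003,0,0],"turn":[0,0,0],"hand":0.02},{"translation":[0,0,0],"turn":[0,0,0],"hand":0.02}])

```text
time: 18.3
ee_pos: [0.5384, 0.0711, 0.0568]
eef_rot: [0.675, 0.738, 0.001, 0.001]
ft_force: [0.1, 0.4, -2.4]
width: 0.0331
```

Call:
apply_moves(deltas=[{"translation":[0.003,0.001,-0.001],"turn":[0,0,0],"hand":0.02},{"translation":[0.003,0.0005,0],"turn":[0,0,0],"hand":0.02},{"translation":[0.001,0,0],"turn":[0,0,0],"hand":0.02}])

```text
time: 18.6
ee_pos: [0.5442, 0.0725, 0.0561]
eef_rot: [0.675, 0.738, -0.001, -0.0]
ft_force: [-9.9, -1.0, 8.8]
width: 0.0332
```

Call:
apply_moves(deltas=[{"translation":[0.002,0,0],"turn":[0,0,0],"hand":0.02},{"translation":[0.002,0,0],"turn":[0,0,0],"hand":0.02}])

```text
time: 18.8
ee_pos: [0.5446, 0.0725, 0.0562]
eef_rot: [0.675, 0.738, -0.005, -0.002]
ft_force: [-13.6, -1.6, 12.8]
width: 0.033
```

```bash
python3 - <<'E'
from h import *
s=readout.read_state();print(s['ee_pos'],tilt(s['eef_rot']),s['ft_force'],s['width'])
E
```

```text
[0.54457372 0.07245877 0.05620504] ('fix turn x,y=', np.float64(0.0046), np.float64(-0.0106), 'yaw', 5.15) [-13.58903067  -1.61336522  12.8395269 ] 0.03303954008305261
```

Call:
apply_moves(deltas=[{"translation":[0,0,0],"turn":[0.004,-0.01,0],"hand":0.06},{"translation":[0,0,0],"turn":[0,0,0],"hand":0.06},{"translation":[0,0,0],"turn":[0,0,0],"hand":0.06},{"translation":[0,0,0.04],"turn":[0,0,0],"hand":0.06},{"translation":[0,0,0.04],"turn":[0,0,0],"hand":0.06}])

```text
time: 19.3
ee_pos: [0.5427, 0.0723, 0.134]
eef_rot: [0.674, 0.738, -0.003, -0.003]
ft_force: [1.6, -0.8, 0.3]
width: 0.0586
```

Call:
apply_moves(deltas=[{"translation":[-0.01,-0.04,0],"turn":[0,0,0.01],"hand":0.06},{"translation":[-0.01,-0.043,0],"turn":[0,0,0.01],"hand":0.06},{"translation":[-0.01,-0.043,0],"turn":[0,0,0.01],"hand":0.06},{"translation":[-0.01,-0.043,0],"turn":[0,0,0.01],"hand":0.06},{"translation":[-0.01,-0.043,0],"turn":[0,0,0.01],"hand":0.06}])

```text
time: 19.8
ee_pos: [0.497, -0.138, 0.1425]
eef_rot: [0.65, 0.76, 0.004, 0.003]
ft_force: [0.5, -0.3, -0.5]
width: 0.06
```

Call:
apply_moves(deltas=[{"translation":[-0.01,-0.043,0],"turn":[0,0,0.01],"hand":0.06},{"translation":[-0.01,-0.043,0],"turn":[0,0,0.01],"hand":0.06},{"translation":[-0.005,-0.02,0],"turn":[0,0,0],"hand":0.06},{"translation":[0,0,0],"turn":[0,0,0],"hand":0.06},{"translation":[0,0,0],"turn":[0,0,0],"hand":0.06}])

```text
time: 20.3
ee_pos: [0.4696, -0.2563, 0.1438]
eef_rot: [0.646, 0.763, 0.004, 0.006]
ft_force: [0.3, 0.7, 0.1]
width: 0.06
```

```bash
python3 - <<'E'
from h import *
im=camera("top")[:,:,::-1].copy();cv2.imwrite("t4.png",im)
cv2.imwrite("pics/t4.png",cv2.resize(im[150:245,195:335],(800,543),interpolation=2))
s=readout.read_state();print(s['ee_pos'],tilt(s['eef_rot']))
E
```

```text
[ 0.46961334 -0.25609416  0.14384727] ('fix turn x,y=', np.float64(0.0017), np.float64(0.0131), 'yaw', 9.52)
```

View pics/t4.png

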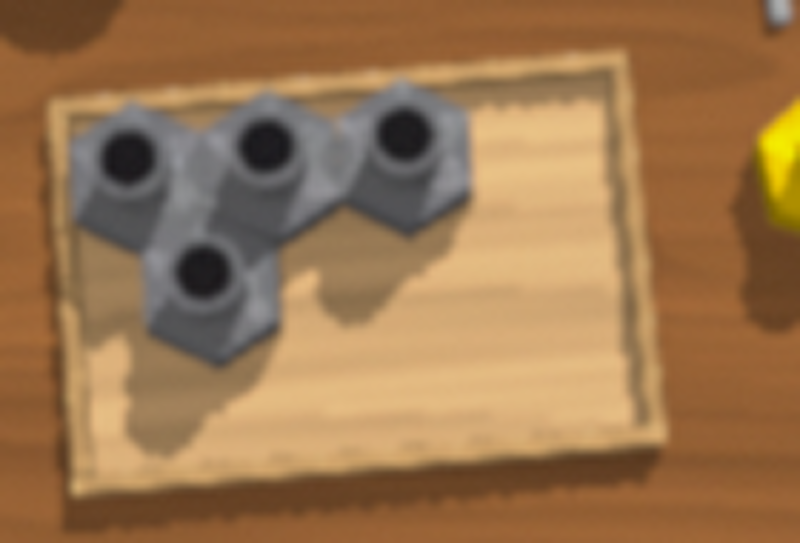

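plug_a is seated (crop 203,272). Now plug_b.

Call:
apply_moves(deltas=[{"translation":[-0.005,-0.018,-0.01],"turn":[0.002,0.013,0],"hand":0.06},{"translation":[0,0,-0.035],"turn":[0,0,0],"hand":0.06},{"translation":[0,0,-0.02],"turn":[0,0,0],"hand":0.06},{"translation":[0,0,0],"turn":[0,0,0],"hand":0.06}])

```text
time: 20.75
ee_pos: [0.4665, -0.2728, 0.0767]
eef_rot: [0.643, 0.766, -0.0, 0.0]
ft_force: [0.6, -0.3, -0.3]
width: 0.0603
```

Call:
apply_moves(deltas=[{"translation":[-0.003,-0.002,-0.013],"turn":[0,0,0],"hand":0.06},{"translation":[0,0,0],"turn":[0,0,0],"hand":0.06},{"translation":[0,0,-0.012],"turn":[0,0,0],"hand":0.05},{"translation":[0,0,0],"turn":[0,0,0],"hand":0.05}])

```text
time: 21.15
ee_pos: [0.4644, -0.2746, 0.0512]
eef_rot: [0.642, 0.766, 0.0, 0.001]
ft_force: [-0.2, -0.5, -0.7]
width: 0.0525
```

```bash
python3 - <<'E'
from h import *
s=readout.read_state();print(s['ee_pos'],tilt(s['eef_rot']),s['ft_force'],s['width'])
E
```

```text
[ 0.46439184 -0.27463643  0.05116951] ('fix turn x,y=', np.float64(0.0013), np.float64(0.0016), 'yaw', 10.06) [-0.23140325 -0.47848316 -0.73633698] 0.05247321754327842
```

Call:
apply_moves(deltas=[{"translation":[0,0,0],"turn":[0,0,0],"hand":0.02},{"translation":[0,0,0],"turn":[0,0,0],"hand":0.02},{"translation":[0,0,0],"turn":[0,0,0],"hand":0.02},{"translation":[0,0,0],"turn":[0,0,0],"hand":0.02},{"translation":[0,0,0],"turn":[0,0,0],"hand":0.02}])

```text
time: 21.65
ee_pos: [0.465, -0.2749, 0.0523]
eef_rot: [0.642, 0.766, -0.0, 0.002]
ft_force: [-0.0, 0.1, -1.3]
width: 0.0329
```

Call:
apply_moves(deltas=[{"translation":[0,0,0],"turn":[0,0,0],"hand":0.02},{"translation":[0,0,0.02],"turn":[0,0,0],"hand":0.02},{"translation":[0,0,0.035],"turn":[0,0,0],"hand":0.02},{"translation":[0,0,0.02],"turn":[0,0,0],"hand":0.02},{"translation":[0,0,0],"turn":[0,0,0],"hand":0.02}])

```text
time: 22.15
ee_pos: [0.4635, -0.2739, 0.1282]
eef_rot: [0.642, 0.766, -0.0, -0.0]
ft_force: [0.7, 0.4, -3.5]
width: 0.0328
```

```bash
python3 - <<'E'
from h import *
s=readout.read_state();print(s['ee_pos'],tilt(s['eef_rot']),s['ft_force'],s['width'])
E
```

```text
[ 0.46351465 -0.27392452  0.12819016] ('fix turn x,y=', np.float64(-0.0), np.float64(-0.0001), 'yaw', 10.08) [ 0.67081625  0.36809651 -3.48212402] 0.03283626593351604
```

Call:
apply_moves(deltas=[{"translation":[0.011,0.035,0.002],"turn":[0,0,-0.012],"hand":0.02},{"translation":[0.011,0.043,0.001],"turn":[0,0,-0.012],"hand":0.02},{"translation":[0.011,0.043,0],"turn":[0,0,-0.012],"hand":0.02},{"translation":[0.011,0.043,0],"turn":[0,0,-0.012],"hand":0.02},{"translation":[0.011,0.043,0],"turn":[0,0,-0.012],"hand":0.02}])

```text
time: 22.65
ee_pos: [0.5155, -0.0683, 0.1263]
eef_rot: [0.671, 0.741, -0.002, -0.001]
ft_force: [1.2, -0.7, -2.1]
width: 0.0329
```

Call:
apply_moves(deltas=[{"translation":[0.01,0.043,0],"turn":[0,0,0],"hand":0.02},{"translation":[0.004,0.015,0],"turn":[0,0,0],"hand":0.02},{"translation":[0,0,0],"turn":[0,0,0],"hand":0.02},{"translation":[0,0,0],"turn":[0,0,0],"hand":0.02}])

```text
time: 23.05
ee_pos: [0.5282, -0.0001, 0.1219]
eef_rot: [0.668, 0.745, -0.002, -0.003]
ft_force: [-0.2, -1.5, -3.7]
width: 0.0332
```

```bash
python3 - <<'E'
from h import *
s=readout.read_state();print(s['ee_pos'],tilt(s['eef_rot']),s['ft_force'],s['width'])
E
```

```text
[ 5.28236404e-01 -9.34038017e-05  1.21855275e-01] ('fix turn x,y=', np.float64(-0.0015), np.float64(-0.0071), 'yaw', 6.25) [-0.19415804 -1.50665389 -3.67682536] 0.033157408341802426
```

Call:
apply_moves(deltas=[{"translation":[0.006,0.006,0],"turn":[-0.002,-0.007,0.006],"hand":0.02},{"translation":[0,0,0],"turn":[0,0,0],"hand":0.02},{"translation":[0,0,-0.025],"turn":[0,0,0],"hand":0.02},{"translation":[0,0,-0.015],"turn":[0,0,0],"hand":0.02},{"translation":[0,0,0],"turn":[0,0,0],"hand":0.02}])

```text
time: 23.55
ee_pos: [0.5345, 0.0005, 0.0796]
eef_rot: [0.668, 0.744, -0.001, 0.001]
ft_force: [-0.5, 0.4, -1.9]
width: 0.0329
```

```bash
python3 - <<'E'
from h import *
s=readout.read_state();print(s['ee_pos'],tilt(s['eef_rot']),s['ft_force'],s['width'])
E
```

```text
[5.34531343e-01 5.16751746e-04 7.96041142e-02] ('fix turn x,y=', np.float64(0.0027), np.float64(0.0001), 'yaw', 6.19) [-0.50650196  0.39322169 -1.8800744 ] 0.03292324800747955
```

Call:
apply_moves(deltas=[{"translation":[0,0.006,-0.01],"turn":[0.003,0,0],"hand":0.02},{"translation":[0,0,0],"turn":[0,0,0],"hand":0.02},{"translation":[0,0,-0.008],"turn":[0,0,0],"hand":0.02},{"translation":[0,0,0],"turn":[0,0,0],"hand":0.02}])

```text
time: 23.95
ee_pos: [0.5353, 0.0063, 0.0615]
eef_rot: [0.668, 0.744, 0.001, 0.0]
ft_force: [-1.5, -0.7, -3.1]
width: 0.0332
```

Call:
apply_moves(deltas=[{"translation":[0,0,-0.004],"turn":[0,0,0],"hand":0.02},{"translation":[0.004,0.001,0],"turn":[0,0,0],"hand":0.02},{"translation":[0.003,0.002,0],"turn":[0,0,0],"hand":0.02},{"translation":[0,0,0],"turn":[0,0,0],"hand":0.02}])

```text
time: 24.35
ee_pos: [0.5434, 0.0094, 0.0584]
eef_rot: [0.668, 0.744, 0.001, 0.001]
ft_force: [0.5, -0.1, -2.9]
width: 0.033
```

Call:
apply_moves(deltas=[{"translation":[0.003,0.001,0],"turn":[0,0,0],"hand":0.02},{"translation":[0.002,0.001,0],"turn":[0,0,0],"hand":0.02}])

```text
time: 24.55
ee_pos: [0.5486, 0.0114, 0.0582]
eef_rot: [0.668, 0.744, 0.001, 0.001]
ft_force: [-1.0, -2.0, -2.4]
width: 0.0333
```

Call:
apply_moves(deltas=[{"translation":[0.003,0.001,0],"turn":[0,0,0],"hand":0.02},{"translation":[0.002,0,0],"turn":[0,0,0],"hand":0.02}])

```text
time: 24.75
ee_pos: [0.5508, 0.0116, 0.058]
eef_rot: [0.668, 0.744, -0.003, -0.001]
ft_force: [-17.2, -0.3, 17.9]
width: 0.0332
```

```bash
python3 - <<'E'
from h import *
s=readout.read_state();print(s['ee_pos'],tilt(s['eef_rot']),s['ft_force'],s['width'])
E
```

```text
[0.5508171  0.01162116 0.057952  ] ('fix turn x,y=', np.float64(0.003), np.float64(-0.0045), 'yaw', 6.11) [-17.17124012  -0.31587051  17.93327127] 0.03316520066405368
```

Call:
apply_moves(deltas=[{"translation":[0,0,0],"turn":[0.003,-0.004,0],"hand":0.06},{"translation":[0,0,0],"turn":[0,0,0],"hand":0.06},{"translation":[0,0,0],"turn":[0,0,0],"hand":0.06},{"translation":[0,0,0.04],"turn":[0,0,0],"hand":0.06},{"translation":[0,0,0.04],"turn":[0,0,0],"hand":0.06}])

```text
time: 25.25
ee_pos: [0.5486, 0.0119, 0.1357]
eef_rot: [0.668, 0.744, -0.002, -0.003]
ft_force: [0.5, -0.3, -0.1]
width: 0.0583
```

Call:
apply_moves(deltas=[{"translation":[0,-0.04,0],"turn":[0,0,0],"hand":0.0},{"translation":[0,-0.043,0],"turn":[0,0,0],"hand":0.0},{"translation":[0,-0.043,0],"turn":[0,0,0],"hand":0.0},{"translation":[0,-0.03,0],"turn":[0,0,0],"hand":0.0},{"translation":[0,0,0],"turn":[0,0,0],"hand":0.0}])

```text
time: 25.75
ee_pos: [0.5531, -0.1479, 0.1441]
eef_rot: [0.667, 0.745, 0.002, 0.003]
ft_force: [0.2, -0.0, 0.4]
width: 0.0282
```

```bash
cat > chk.py <<'E'
from h import *
import sys
im=camera("top")[:,:,::-1].copy();n=sys.argv[1]
cv2.imwrite(f"pics/{n}.png",cv2.resize(im[150:245,195:335],(800,543),interpolation=2))
s=readout.read_state();print(s['ee_pos'],tilt(s['eef_rot']))
T=np.array([.555,.00675]);R=np.array([[.99488,.10106],[-.10106,.99488]])
t=np.array([(47.9,95),(47.9,35),(47.9,-25),(-4.1,65),(-4.1,5)])/1000@R+T
g=proj("top",np.c_[t,np.full(5,.072)]);o=holes("top",im,g,r=7);P=ray("top",o[:,:2],.072)
print(o.round(1).tolist());print(((P-T)@R.T*1000).round(1).tolist())
for a,b in[(0,1),(1,2),(0,3),(1,3),(1,4),(2,4),(3,4)]: print("LMRAB"[a]+"LMRAB"[b],round(1000*float(np.linalg.norm(P[a]-P[b])),1),end=' ')
E
python3 chk.py t5
```

```text
[ 0.55333723 -0.14555608  0.14411202] ('fix turn x,y=', np.float64(-0.0008), np.float64(0.0074), 'yaw', 6.48)
[[216.8, 177.3, 61.0, 25.0], [241.0, 175.2, 58.0, 23.0], [265.3, 173.2, 61.0, 27.0], [230.0, 197.1, 61.0, 25.0], [254.5, 195.1, 61.0, 26.0]]
[[47.8, 94.2], [48.1, 33.8], [48.1, -26.8], [-4.9, 64.9], [-4.8, 4.4]]
LM 60.4 MR 60.6 LA 60.2 MA 61.5 MB 60.5 RB 61.3 AB 60.5
```

View pics/t5.png

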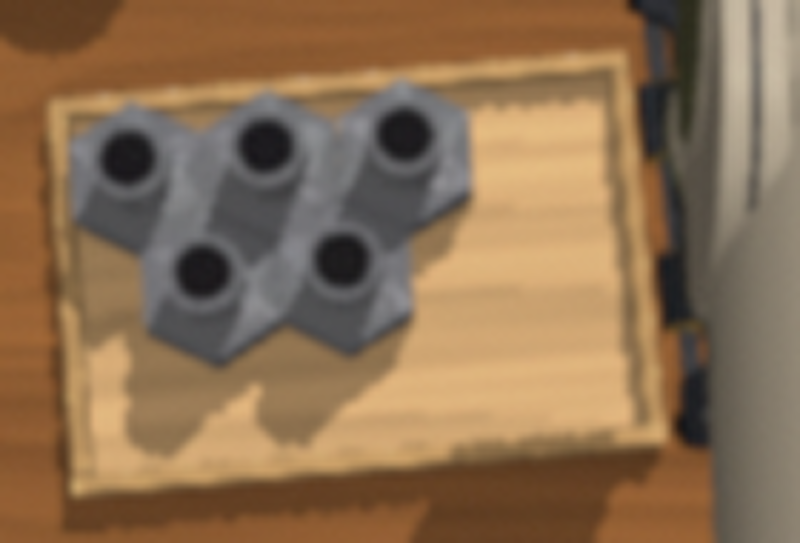

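Five plugs packed, pair distances measured at 60.2–61.5 mm. I'll firm up the margin with a push of the closed fingers on plug_right's right flat, then on plug_b.

Call:
apply_moves(deltas=[{"translation":[0.028,0.035,0],"turn":[0,0.007,0],"hand":0.0},{"translation":[0.025,0.033,0],"turn":[0,0,0],"hand":0.0},{"translation":[0,0,0],"turn":[0,0,0],"hand":0.0},{"translation":[0,0,-0.04],"turn":[0,0,0],"hand":0.0},{"translation":[0,0,0],"turn":[0,0,0],"hand":0.0}])

```text
time: 26.3
ee_pos: [0.609, -0.0693, 0.1044]
eef_rot: [0.665, 0.747, 0.002, 0.0]
ft_force: [-1.7, -0.2, -0.3]
width: 0.0008
```

```bash
python3 - <<'E'
from h import *
s=readout.read_state();print(s['ee_pos'],tilt(s['eef_rot']),s['ft_force'],s['width'])
E
```

```text
[ 0.60895595 -0.06934801  0.104394  ] ('fix turn x,y=', np.float64(-0.0032), np.float64(0.0033), 'yaw', 6.65) [-1.69397991 -0.20869748 -0.26606003] 0.000750449308389215
```

Call:
apply_moves(deltas=[{"translation":[0,0,-0.03],"turn":[-0.003,0.003,-0.01],"hand":0.0},{"translation":[0,0,-0.03],"turn":[0,0,0],"hand":0.0},{"translation":[0,0,0],"turn":[0,0,0],"hand":0.0}])

```text
time: 26.6
ee_pos: [0.6107, -0.0673, 0.0476]
eef_rot: [0.668, 0.744, 0.002, 0.001]
ft_force: [-0.4, 0.0, -0.2]
width: 0.0009
```

Call:
apply_moves(deltas=[{"translation":[0,0.006,-0.004],"turn":[0,0,0],"hand":0.0},{"translation":[0,0.003,0],"turn":[0,0,0],"hand":0.0},{"translation":[0,0,0],"turn":[0,0,0],"hand":0.0}])

```text
time: 26.9
ee_pos: [0.613, -0.057, 0.0488]
eef_rot: [0.668, 0.744, 0.003, 0.003]
ft_force: [0.4, -0.3, -0.3]
width: 0.0005
```

Call:
apply_moves(deltas=[{"translation":[-0.002,0,-0.012],"turn":[0,0.006,0],"hand":0.0},{"translation":[0,0,0],"turn":[0,0,0],"hand":0.0}])

```text
time: 27.1
ee_pos: [0.6119, -0.057, 0.0382]
eef_rot: [0.668, 0.744, 0.002, 0.002]
ft_force: [-0.1, 0.3, -0.2]
width: 0.0003
```

Call:
apply_moves(deltas=[{"translation":[0,0.004,0],"turn":[0,0,0],"hand":0.0},{"translation":[0,0.003,0],"turn":[0,0,0],"hand":0.0}])

```text
time: 27.3
ee_pos: [0.6128, -0.0534, 0.0389]
eef_rot: [0.669, 0.743, 0.001, 0.004]
ft_force: [0.5, -8.7, -0.5]
width: 0.0005
```

```bash
python3 - <<'E'
from h import *
s=readout.read_state();print(s['ee_pos'],tilt(s['eef_rot']),s['ft_force'],s['width'])
E
```

```text
[ 0.61281854 -0.05344934  0.03890869] ('fix turn x,y=', np.float64(0.0047), np.float64(0.0075), 'yaw', 6.02) [ 0.47060447 -8.6593551  -0.48444927] 0.0005305038408217052
```

Contact. Press to roughly 20 N.

Call:
apply_moves(deltas=[{"translation":[-0.001,0.003,0],"turn":[0,0,0],"hand":0.0},{"translation":[0,0.003,0],"turn":[0,0,0],"hand":0.0}])

```text
time: 27.5
ee_pos: [0.6128, -0.0534, 0.0394]
eef_rot: [0.671, 0.742, -0.001, 0.007]
ft_force: [-0.0, -8.7, -0.9]
width: 0.0006
```

Call:
apply_moves(deltas=[{"translation":[0,0.003,0],"turn":[0,0,0],"hand":0.0},{"translation":[0,0.003,0],"turn":[0,0,0],"hand":0.0}])

```text
time: 27.7
ee_pos: [0.6127, -0.0533, 0.0394]
eef_rot: [0.673, 0.74, -0.004, 0.01]
ft_force: [0.2, -7.9, 0.0]
width: 0.0003
```

The row is rigid: the tool doesn't advance under the push. Now I'll back off, go round to the near side and press the near vertices of B and A toward the far wall.

Call:
apply_moves(deltas=[{"translation":[0,0.007,0],"turn":[0.012,0.009,0],"hand":0.0},{"translation":[0,-0.006,0],"turn":[0,0,0],"hand":0.0},{"translation":[0,-0.006,0.01],"turn":[0,0,0],"hand":0.0},{"translation":[0,0,0.04],"turn":[0,0,0],"hand":0.0},{"translation":[0,0,0.04],"turn":[0,0,0],"hand":0.0}])

```text
time: 28.2
ee_pos: [0.6091, -0.067, 0.1276]
eef_rot: [0.675, 0.738, -0.008, 0.001]
ft_force: [0.5, -1.1, 1.3]
width: 0.0002
```

Call:
apply_moves(deltas=[{"translation":[-0.04,0.015,0],"turn":[0,0,0],"hand":0.0},{"translation":[-0.045,0.02,0],"turn":[0,0,0],"hand":0.0},{"translation":[-0.03,0.03,0],"turn":[0,0,0],"hand":0.0},{"translation":[0,0,0],"turn":[0,0,0],"hand":0.0},{"translation":[0,0,0],"turn":[0,0,0],"hand":0.0}])

```text
time: 28.7
ee_pos: [0.4949, 0.002, 0.138]
eef_rot: [0.674, 0.738, -0.004, 0.007]
ft_force: [0.9, -0.4, 0.6]
width: 0.0007
```

```bash
python3 - <<'E'
from h import *
s=readout.read_state();print(s['ee_pos'],tilt(s['eef_rot']),s['ft_force'],s['width'])
E
```

```text
[0.49490651 0.00201396 0.13796651] ('fix turn x,y=', np.float64(0.0148), np.float64(0.0054), 'yaw', 5.18) [ 0.91682021 -0.41773341  0.5959813 ] 0.0006907497014405418
```

Call:
apply_moves(deltas=[{"translation":[-0.003,0.004,-0.01],"turn":[0.015,0.005,0.01],"hand":0.0},{"translation":[0,0,-0.04],"turn":[0,0,0],"hand":0.0},{"translation":[0,0,-0.03],"turn":[0,0,0],"hand":0.0},{"translation":[0,0,0],"turn":[0,0,0],"hand":0.0}])

```text
time: 29.1
ee_pos: [0.4941, 0.006, 0.0558]
eef_rot: [0.671, 0.742, 0.003, -0.0]
ft_force: [-0.5, 0.3, 0.1]
width: 0.0003
```

Call:
apply_moves(deltas=[{"translation":[-0.001,0.001,-0.018],"turn":[0,0,0],"hand":0.0},{"translation":[0,0,0],"turn":[0,0,0],"hand":0.0},{"translation":[0.003,0,0],"turn":[0,0,0],"hand":0.0}])

```text
time: 29.4
ee_pos: [0.4974, 0.0069, 0.0387]
eef_rot: [0.671, 0.742, 0.003, -0.002]
ft_force: [-0.5, 0.8, -0.3]
width: 0.0003
```

Call:
apply_moves(deltas=[{"translation":[0.003,0,0],"turn":[0,0,0],"hand":0.0},{"translation":[0.003,0,0],"turn":[0,0,0],"hand":0.0}])

```text
time: 29.6
ee_pos: [0.5056, 0.0067, 0.041]
eef_rot: [0.671, 0.741, 0.004, -0.001]
ft_force: [-0.5, 0.1, -0.8]
width: 0.0005
```

Call:
apply_moves(deltas=[{"translation":[0.003,0,0],"turn":[0,0,0],"hand":0.0},{"translation":[0.003,0,0],"turn":[0,0,0],"hand":0.0}])

```text
time: 29.8
ee_pos: [0.5087, 0.0066, 0.041]
eef_rot: [0.671, 0.741, 0.001, -0.003]
ft_force: [-19.8, 0.6, 11.5]
width: 0.0005
```

Call:
apply_moves(deltas=[{"translation":[-0.006,0,0],"turn":[0,0,0],"hand":0.0},{"translation":[-0.008,0,0],"turn":[0,0,0],"hand":0.0},{"translation":[-0.006,0.02,0.01],"turn":[0,0,0],"hand":0.0},{"translation":[0,0.025,0],"turn":[0,0,0],"hand":0.0},{"translation":[0,0,0],"turn":[0,0,0],"hand":0.0}])

```text
time: 30.3
ee_pos: [0.4881, 0.0543, 0.0536]
eef_rot: [0.672, 0.741, 0.002, -0.002]
ft_force: [-0.2, -0.0, -0.3]
width: 0.0005
```

```bash
python3 - <<'E'
from h import *
s=readout.read_state();print(s['ee_pos'],tilt(s['eef_rot']),s['ft_force'],s['width'])
E
```

```text
[0.48810608 0.05434017 0.05359892] ('fix turn x,y=', np.float64(-0.0066), np.float64(-0.0001), 'yaw', 5.63) [-0.21116126 -0.03065243 -0.32209277] 0.0004667046391079888
```

Call:
apply_moves(deltas=[{"translation":[0.002,0.012,-0.015],"turn":[-0.006,0,0],"hand":0.0},{"translation":[0,0,0],"turn":[0,0,0],"hand":0.0},{"translation":[0.003,0,0],"turn":[0,0,0],"hand":0.0}])

```text
time: 30.6
ee_pos: [0.4938, 0.0679, 0.0407]
eef_rot: [0.671, 0.742, 0.001, 0.001]
ft_force: [0.6, -0.8, -0.1]
width: 0.0005
```

Call:
apply_moves(deltas=[{"translation":[0.003,0,0],"turn":[0,0,0],"hand":0.0},{"translation":[0.003,0,0],"turn":[0,0,0],"hand":0.0}])

```text
time: 30.8
ee_pos: [0.5008, 0.0669, 0.0418]
eef_rot: [0.671, 0.741, 0.002, 0.002]
ft_force: [1.1, 0.2, -0.7]
width: 0.0002
```

Call:
apply_moves(deltas=[{"translation":[0.003,0,0],"turn":[0,0,0],"hand":0.0},{"translation":[0.003,0,0],"turn":[0,0,0],"hand":0.0}])

```text
time: 31.0
ee_pos: [0.5024, 0.0667, 0.0411]
eef_rot: [0.671, 0.741, -0.002, -0.002]
ft_force: [-18.6, 0.7, 15.9]
width: 0.0008
```

Call:
apply_moves(deltas=[{"translation":[-0.006,0,0],"turn":[0,0,0],"hand":0.0},{"translation":[-0.008,0,0.01],"turn":[0,0,0],"hand":0.0},{"translation":[0,0,0.045],"turn":[0,0,0],"hand":0.0},{"translation":[0,0,0.045],"turn":[0,0,0],"hand":0.0},{"translation":[0,-0.03,0.02],"turn":[0,0,0],"hand":0.0}])

```text
time: 31.5
ee_pos: [0.4851, 0.0383, 0.1626]
eef_rot: [0.67, 0.743, -0.004, -0.005]
ft_force: [1.2, -0.8, -0.5]
width: 0.0007
```

Call:
apply_moves(deltas=[{"translation":[0,-0.045,0],"turn":[0,0,0],"hand":0.0},{"translation":[0,-0.045,0],"turn":[0,0,0],"hand":0.0},{"translation":[0,-0.045,0],"turn":[0,0,0],"hand":0.0},{"translation":[0,-0.045,0],"turn":[0,0,0],"hand":0.0},{"translation":[0,-0.03,0],"turn":[0,0,0],"hand":0.0}])

```text
time: 32.0
ee_pos: [0.4869, -0.1805, 0.1697]
eef_rot: [0.669, 0.743, -0.001, 0.002]
ft_force: [0.0, -0.3, 0.0]
width: 0.0002
```

```bash
python3 chk.py t6; python3 - <<'E'
from h import *
a=camera("side")[:,:,::-1];cv2.imwrite("pics/s6.png",cv2.resize(a,(768,576),interpolation=2))
E
```

```text
[ 0.48628603 -0.18554124  0.16949528] ('fix turn x,y=', np.float64(0.0051), np.float64(0.001), 'yaw', 5.73)
[[216.2, 177.4, 59.0, 25.0], [240.2, 175.3, 61.0, 25.0], [264.3, 173.3, 58.0, 26.0], [230.1, 196.9, 61.0, 26.0], [254.4, 194.8, 61.0, 26.0]]
[[47.6, 95.7], [48.0, 35.7], [48.0, -24.5], [-4.4, 64.8], [-4.1, 4.5]]
LM 60.0 MR 60.2 LA 60.5 MA 59.9 MB 60.7 RB 59.7 AB 60.2
```

View pics/s6.png

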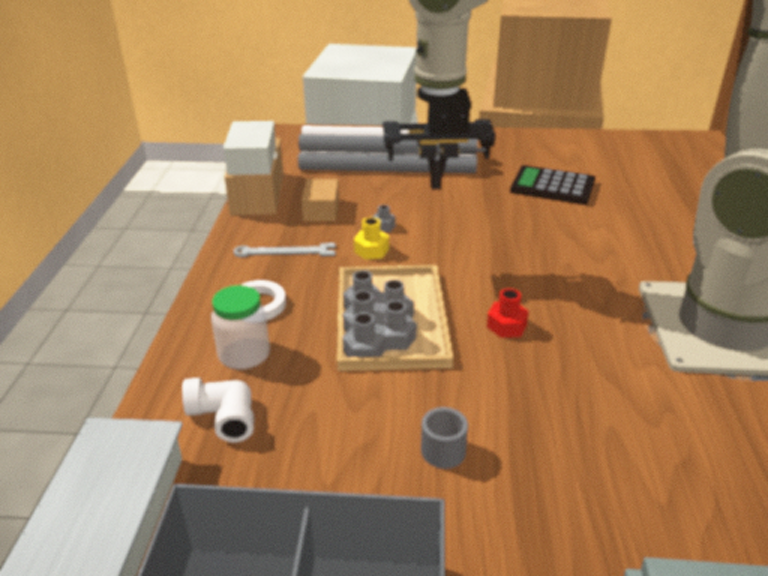

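All five plugs stand upright and packed (rows at pixels 363,275–318 and 395,285–305), and the bystanders are where they were. Handing in.

```bash
python3 -c "
from bench import order
print(order.close_job())"
```

```text
the job is handed in; nothing more can be done
None
```

All five plugs are packed flat against flat in the tray's far left corner, and I handed the job in at about 32 s. I gripped each plug by its spigot and turned it to the tray's angle of about 5.8°. The three in the tray were pushed into a row along the far wall, and the two from the counter were set into the near notches. I then pressed with closed fingers on the right plug's side and on the near tips of the two notch plugs, reading roughly 8–20 N on the tool.

- **Neighbour distances:** in the last top view all seven pairs measured 59.7–60.7 mm (limit 62). Before the final press two of them read 61.3 and 61.5 mm.
- **Wall positions:** the far row sits at tray x = 47.6–48.0 mm (needs more than 43.9). The left plug is at y = 95.7 mm (needs more than 92).
- **Standing and bystanders:** by eye in the last side view, all five stood upright and no bystander looked moved. I didn't measure the plugs' tilt or height.
- **Disagreement:** the first top and side views differed by 2–6 mm in y, so I relied mainly on the top view and on contact forces. My first approach to the left plug drifted about 8 mm off; I corrected it before gripping.

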